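# Set and lock the depth stop on a carved pocket

## Robot

A 6-joint arm with a two-finger parallel gripper is mounted at the origin on the work surface. World frame = base frame: x ahead of the robot, y to its left, z up, the work surface at z = 0. Lengths are in m, angles in degrees, forces in N, time in s.
With the tool pointing down it reaches from about 0.275 to 0.85 m from the base axis. Payload 5.2 kg.
Tool frame: the origin (TCP) lies at the very end of the fingers, on their centre line; the grasp point (between the pads) lies 19 mm behind it (r.hold_point_z is the distance from the TCP to the grasp point, in m); y points along the fingers, x is the direction in which the jaws open and shut, and the axes are right-handed (so a half turn about y gives the same grasp; the last joint's range is limited). The gripper opens to 85 mm and grips with 20 to 120 N. Pads are 22 mm wide; open, the fingers measure 114 mm over their backs; the gripper's body (76 mm by 85 mm) begins 54 mm behind the grasp point. The pads swing forward as they close: fully open they stand 13 mm farther back than shut.
Start: joints at [61.662, 14.817, 87.949, -0, 77.235, -11.62], TCP at [0.158, 0.527, 0.231] pointing down, gripper open.
Joint ranges: [-179.93, 179.93], [-52.35, 119.4], [10.71, 147.94], [-69.91, 249.91], [12.55, 155.21], [-178.61, 178.61]. Speed limits (degrees/s): [147.25, 147.25, 180, 180, 180, 180].

## Interface

Orientations are given as a 3x3 rotation matrix whose columns are the frame's x, y, z axes.
In Python, from plant import status, grab_frame, camera_params, r gives the robot as it stands.
- The arm moves only by the tool arm_command, never from a script. Its argument "steps" is a list of rows, each a list of 3 entries, a list of its own where there are three numbers: the shift along the tool's x, y, z scaled (see below), then the turn, a rotation vector about the tool's x, y, z scaled (see below), then the closure in counts, from 0 (fully open) to 255 (shut). In form: [[[dx, dy, dz], [rx, ry, rz], fingers], ...]. A call has 1 to 12 rows; each row shifts and turns the pose as measured when the row begins, along the tool's axes as they then stand; what a row does not reach is not made up. The controller multiplies each number of a shift by 15 cm and each number of a turn by 45 degrees. A row lasts 1/12 s, in which the tool goes at most 41.7 mm and 7.16 degrees, less where a joint would pass 70% of its speed; a pose out of reach is approached as far as the arm can. A call with a number of a shift or a turn outside -1 to 1 is refused whole. A call with a gripper value outside its range is refused whole. The fingers move at their own pace and stop on an object; the grip force is fixed at half the most. Time passes only in rows, so rows that do not move let the fingers close. It gives the time, the measured TCP pose, the force and the opening at its end, in the units of the state.
- status.get_obs(): the state, without advancing time (a new reading comes with each control period).
- grab_frame(name): name is "scene" or "top" or "wrist"; returns the picture (480x640x3 uint8, red, green, blue); there is no depth.
- camera_params(name): a dict with "fx", "fy", "cx", "cy" (pixels), "T" (4x4, takes a point from camera to world coordinates). Camera axes: x right, y up, looking along -z (the intrinsics and any distortion apply to the point x, -y, -z); pixel columns grow to the right and rows downward; lengths in m; the calibration is good to about 2 mm. A picture is of the moment at which its call begins: read the wrist's pose just before it. camera_params takes no time and is no camera call; for the wrist camera it gives the pose at the moment of the call.
- r.sign_off(): hands the job in, once; it reports no verdict.
The state is a dict: "time": time; "qpos": joint angles; "joint_velocities": joint speeds; "effort": joint torques, N m; "eef_pos": TCP position; "ee_rot": TCP orientation; "ft_force": force on the tool from outside, world axes, zero at the start; "wrist_torque": the same for the moment, N m; "finger_gap": finger opening in m.
Only numpy, scipy, OpenCV 4.12 (cv2) and the standard library are available. Lean on these libraries where they do the work, as an engineer would, in place of code of your own. Each camera call takes 0.05 s, during which the arm holds its last target. There are 200 camera calls.

## Task

Set the depth gauge to the carved pocket: lower the gauge's rod by its knob until its foot rests on the pocket's floor, gently, without ramming it into the wood. Then swing the clamp lever fully home to lock the rod, let go, and leave the rod touching the floor and the gouges and hammer lying around undisturbed.

Things in the scene. Friction and masses are not known exactly. Their poses are not given: they have to be found in the camera images.
- stand: Grey depth gauge stand bolted to the bench. Origin on the bench top straight under the depth rod; z up. A round column (28 mm across, 201 mm tall) stands 165 mm along its +y; from it a grey head (86 x 125 x 35 mm, top 130 mm above the bench) reaches over the panel and carries the rod and, on its -y part, the clamp lever.
- panel: Light wood panel, 40 mm thick, fixed on the bench under the head. Origin on the bench under the middle of its 70 x 70 mm square pocket; spans x -110 to 110, y -200 to 100 mm. The pocket's flat rigid floor is 12 to 26 mm above the bench, different each time and not reported: it must be felt. Pressing over 20 N marks the wood.
- stop_knob (a point): Middle of the black round knob (30 mm across, 24 mm tall, axis vertical) on top of the steel depth rod (12 mm across). Its top face is 12 mm above this point, the rod's foot 155 mm below it. Grasp it from above or press its top. With the foot on the pocket floor the knob's underside is 25 to 39 mm above the head.
- rod_foot (a point): Centre of the flat lower end of the depth rod, which has a short black rubber foot (15 mm across) that gives about 1 mm at 20 N.
- stop_rod (a joint): Downward travel of the depth rod in m: 0 (foot 75 mm above the bench) to 0.066; starts at 0 to 0.02. It slides vertically, stays where it is left, and unclamped takes about 3 N to push down (5 N friction less 2 N own weight, plus 20 N per m/s); locked, 15 N or more.
- clamp_lever (a joint): Angle of the clamp lever about its vertical pivot in rad: 0 fully open, 1.05 fully home at its end stop (locked); grows clockwise seen from above; starts at 0 to 0.15 and stays where it is left. From about 0.16 on its cam bites on the rod's side, so the push at the pin rises from about 4 N to about 15 N.
- lever_pin (a point): Point on the axis of the black upright round grip pin at the lever's free end, 15 mm below the pin's top; the pin is 16 mm across, 50 mm tall (135 to 185 mm above the bench). It can be pinched from above or pushed sideways, and moves on an 80 mm circle about the pivot.
- lever_pivot (a point): Top of the lever's pivot boss (26 mm across, 150 mm above the bench), on the vertical pivot axis, 42 mm along the stand's -y from the rod. The lever points from here along the stand's -y turned 30 deg towards +x when open (0), and turned 30 deg towards -x when home (1.05).
- gouge_wide: Bystander: wide carving gouge, about 210 mm long, lying loose on the bench. Origin on the bench under the front end of its wooden handle. Leave it alone.
- gouge_narrow: Bystander: narrow carving gouge, about 210 mm long and 24 mm thick, lying loose on the panel's -y end, along the panel's x. Origin under the front end of its handle. Leave it alone.
- hammer: Bystander: hammer lying loose on the bench, about 260 mm long. Leave it alone.

How it is judged (in metres and radians):
On the way, in this order (a step that is already met when the one before it is completed fails the run):
1. the rod's foot touches the pocket floor while the clamp is still open (contact force between stop_rod and panel above 0.3 N and value of joint clamp_lever below 0.4 rad), for 0.2 s.
2. the clamp lever is swung home with the rod still touching (contact force between stop_rod and panel above 0.3 N and value of joint clamp_lever above 0.9 rad), for 0.2 s.
At the end, for the whole second after the job is handed in: The rod's foot rests on the pocket floor (contact force over 0.3 N), the clamp lever is home (over 0.9 rad of 1.05), rod and lever are at rest and released, the bystanders are within 20 mm of where they lay (all of step 2 and velocity of joint stop_rod between -0.005 and 0.005 m/s and velocity of joint clamp_lever between -0.05 and 0.05 rad/s); the robot touches nothing.
It fails at once if the rod is rammed into the pocket floor with more than 20 N (contact force between stop_rod and panel above 20 N).
It fails at once if a bystander is moved by more than 20 mm (distance of any of gouge_wide, gouge_narrow, hammer from where it was at the start of the episode above 0.02 m).
It also fails if it takes over 54 s, if anything falls off the work surface, if the arm or the gripper's body presses on something with over 40 N, if the wrist force passes 120 N, or if a joint passes its speed limit or range.

## Working session

There is one attempt and no reset: what is moved stays moved. The work goes in short steps, Python scripts to look and compute and a tool call to move; the robot and the scene stay as the last step left them, time stands still between calls to the robot, and variables do not carry over. Pictures are saved under pics/ and viewed, about 8 in all and at most 12, crops included, and the job is handed in when it is done.

Besides the shell and the picture viewer there is one more tool, called after "Emit:" in YAML: its name, and indented under it one key for each argument. arm_command: Moves the arm, as the interface text tells. Its arguments: {"type":"object","properties":{"steps":{"type":"array"}},"required":["steps"]}

```bash
mkdir -p pics; python3 - <<'E'
from plant import status, grab_frame, camera_params, r
import cv2,numpy as np
np.set_printoptions(precision=4,suppress=True)
for n in ["scene","top"]:
    f=grab_frame(n); cv2.imwrite(f"pics/{n}0.png",f[:,:,::-1])
    p=camera_params(n); print(n,{k:v for k,v in p.items()})
o=status.get_obs(); print(o['time'],o['eef_pos'],o['ee_rot'],o['ft_force'],o['finger_gap'],r.hold_point_z)
E
```

```text
scene {'fx': 462.817196123802, 'fy': 462.817196123802, 'cx': 320.9338191249644, 'cy': 236.74255621894477, 'T': array([[-0.8528, -0.3617,  0.3768,  1.0568],
       [ 0.5223, -0.5929,  0.613 ,  0.828 ],
       [ 0.0017,  0.7195,  0.6945,  1.0788],
       [ 0.    ,  0.    ,  0.    ,  1.    ]])}
top {'fx': 544.1007413331877, 'fy': 544.1007413331877, 'cx': 309.07963377294084, 'cy': 234.78356940532416, 'T': array([[-0.0059,  0.9825, -0.1861,  0.3471],
       [-0.9997, -0.0104, -0.0228,  0.0171],
       [-0.0243,  0.1859,  0.9823,  1.3466],
       [ 0.    ,  0.    ,  0.    ,  1.    ]])}
0.1 [0.158  0.5263 0.2306] [[ 0.2877 -0.0008 -0.9577]
 [ 0.9577 -0.0015  0.2877]
 [-0.0017 -1.      0.0003]] [-0.5841  0.6147 -0.1283] 0.08565095449940316 0.0187
```

View pics/scene0.png

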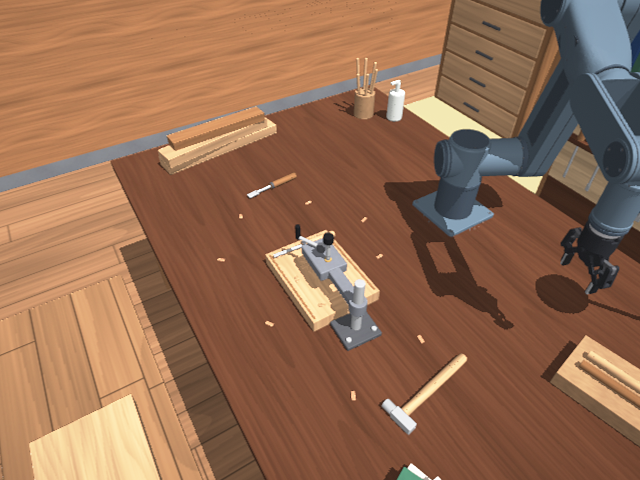

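View pics/top0.png

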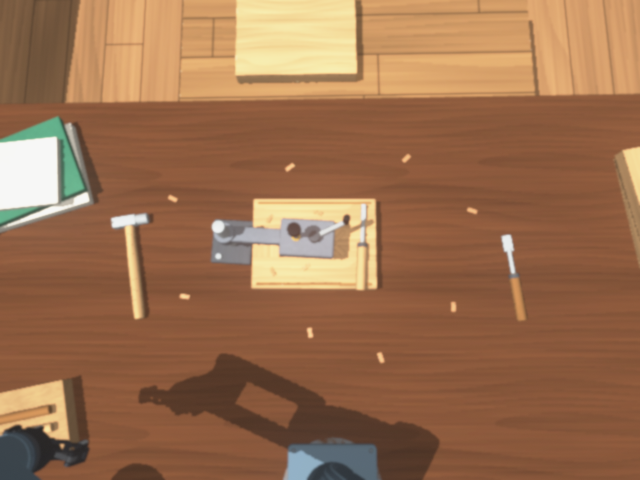

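The pictures show the gauge in the middle of the bench. In the top view the knob is near (294,230), the pivot (314,234), the pin top (347,219) and the column (219,228). The narrow gouge lies just past the pin (column ~362). Next I'll zoom in on both views to get accurate pixels.

```bash
cat > h.py <<'E'
import numpy as np,cv2
from plant import status, grab_frame, camera_params, r
np.set_printoptions(precision=4,suppress=True)
def ray(p,u,v):
    d=np.array([(u-p['cx'])/p['fx'],-(v-p['cy'])/p['fy'],-1.]); T=p['T']
    d=T[:3,:3]@d; return T[:3,3],d/np.linalg.norm(d)
def onz(p,u,v,z):
    o,d=ray(p,u,v); return o+d*(z-o[2])/d[2]
def tri(rs):
    A=sum(np.eye(3)-np.outer(d,d) for o,d in rs); b=sum((np.eye(3)-np.outer(d,d))@o for o,d in rs)
    x=np.linalg.solve(A,b); return x,[np.linalg.norm((np.eye(3)-np.outer(d,d))@(x-o)) for o,d in rs]
def proj(p,X):
    T=p['T']; c=T[:3,:3].T@(np.asarray(X)-T[:3,3]); return p['cx']+p['fx']*c[0]/-c[2], p['cy']-p['fy']*c[1]/-c[2]
E
python3 - <<'E'
from h import *
t=cv2.imread('pics/top0.png')[190:300,200:390]; s=cv2.imread('pics/scene0.png')[215:355,260:390]
a=cv2.resize(t,None,fx=4,fy=4,interpolation=cv2.INTER_CUBIC)[:, :]
cv2.imwrite('pics/topz.png',a); cv2.imwrite('pics/scz.png',cv2.resize(s,None,fx=4,fy=4,interpolation=cv2.INTER_CUBIC))
for n,(r0,c0) in {'top0':(200,200),'scene0':(215,260)}.items():
    im=cv2.imread(f'pics/{n}.png'); m=(im.max(2)<60).astype(np.uint8); m2=np.zeros_like(m); m2[r0:r0+(75 if n!='top0' else 70),c0:c0+180]=m[r0:r0+(75 if n!='top0' else 70),c0:c0+180]
    k,l,st,ce=cv2.connectedComponentsWithStats(m2)
    for i in range(1,k):
        if st[i,4]>8: print(n,st[i],ce[i])
E
```

```text
scene0 [295 225   6  14  54] [297.3333 231.1111]
scene0 [324 233  10  12  95] [328.0211 238.7158]
```

View pics/topz.png

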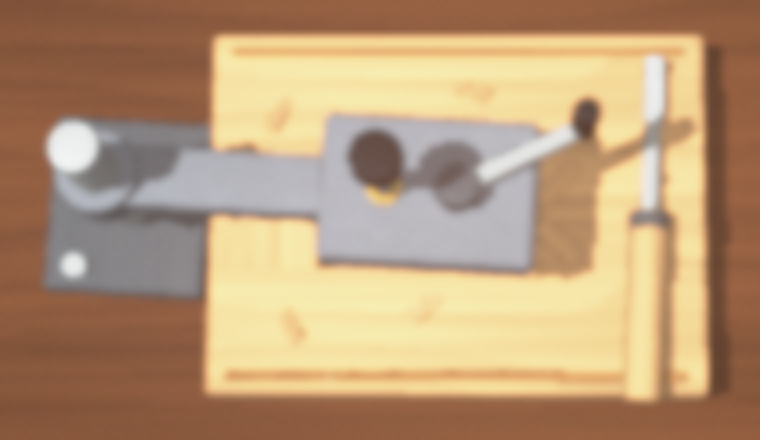

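View pics/scz.png

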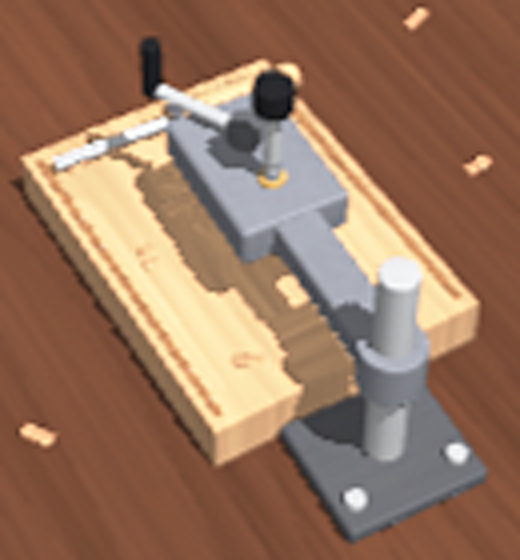

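```bash
python3 - <<'E'
from h import *
pt,ps=camera_params('top'),camera_params('scene')
T=lambda X,Y:(200+X/4-.4,190+Y/4-.4); S=lambda X,Y:(260+X/4-.4,215+Y/4-.4)
for n,a,b in [('knobmid',(376,157),(273,97)),('pinmid',(585,118),(151,68)),('col',(72,145),(400,272)),('pivot',(457,175),(243,130))]:
    print(n,tri([ray(pt,*T(*a)),ray(ps,*S(*b))]))
print('col z.201',onz(pt,*T(72,145),.201),onz(ps,*S(400,272),.201))
print('pivot z.15',onz(pt,*T(457,175),.15),onz(ps,*S(243,130),.15))
for c in [(215,37),(703,37),(708,395),(205,393)]: print('panel',onz(pt,*T(*c),.04))
for c in [(328,115),(537,125),(532,270),(320,262)]: print('head',onz(pt,*T(*c),.13))
for c in [(655,58),(650,218),(642,398)]: print('gouge',onz(pt,*T(*c),.052))
E
```

```text
knobmid (array([0.5748, 0.0772, 0.2102]), [np.float64(0.001143474428428565), np.float64(0.0011434744284287057)])
pinmid (array([ 0.606 , -0.037 ,  0.1603]), [np.float64(0.0007308468031835102), np.float64(0.0007308468031834969)])
col (array([0.5851, 0.2419, 0.201 ]), [np.float64(0.0010888626724787954), np.float64(0.001088862672478773)])
pivot (array([0.5756, 0.0363, 0.1444]), [np.float64(0.0031207950344112776), np.float64(0.0031207950344112317)])
col z.201 [0.5859 0.2412 0.201 ] [0.5843 0.2426 0.201 ]
pivot z.15 [0.577  0.0342 0.15  ] [0.5763 0.0433 0.15  ]
panel [0.6869 0.1853 0.04  ]
panel [ 0.6832 -0.1166  0.04  ]
panel [ 0.4626 -0.1133  0.04  ]
panel [0.4662 0.1884 0.04  ]
head [0.6167 0.1082 0.13  ]
head [ 0.6095 -0.0114  0.13  ]
head [ 0.5258 -0.0074  0.13  ]
head [0.5316 0.1124 0.13  ]
gouge [ 0.6673 -0.0858  0.052 ]
gouge [ 0.5682 -0.0804  0.052 ]
gouge [ 0.46   -0.0731  0.052 ]
```

The rod, column, head and pin agree with the given geometry. The stand is turned about -3.5°, the rod is at (0.575, 0.077), the knob's middle at z ≈ 0.210 and the pin at (0.607, -0.037). First I'll turn the tool to yaw 0, raise it and shut the fingers.

Emit:
arm_command:
  steps:
    - [[0,-0.03,0],[0,0.148,0],255]
    - [[0,-0.03,0],[0,0.148,0],255]
    - [[0,-0.03,0],[0,0.148,0],255]
    - [[0,-0.03,0],[0,0.148,0],255]
    - [[0,-0.03,0],[0,0.148,0],255]
    - [[0,-0.03,0],[0,0.148,0],255]
    - [[0,-0.03,0],[0,0.148,0],255]
    - [[0,-0.03,0],[0,0.148,0],255]
    - [[0,-0.03,0],[0,0.148,0],255]
    - [[0,-0.03,0],[0,0.148,0],255]
    - [[0,-0.03,0],[0,0.148,0],255]

```text
time: 1.02
eef_pos: [0.1561, 0.5228, 0.2748]
ee_rot: [[0.998, -0.008, 0.058], [-0.058, -0.016, 0.998], [-0.008, -1.0, -0.016]]
ft_force: [0.3, -0.3, 1.1]
finger_gap: 0.0
```

Emit:
arm_command:
  steps:
    - [[0.19,0,-0.18],[0,0,0],255]
    - [[0.19,0,-0.18],[0,0,0],255]
    - [[0.19,0,-0.18],[0,0,0],255]
    - [[0.19,0,-0.18],[0,0,0],255]
    - [[0.19,0,-0.18],[0,0,0],255]
    - [[0.19,0,-0.18],[0,0,0],255]
    - [[0.19,0,-0.18],[0,0,0],255]
    - [[0.19,0,-0.18],[0,0,0],255]
    - [[0.19,0,-0.18],[0,0,0],255]
    - [[0.19,0,-0.18],[0,0,0],255]
    - [[0.19,0,-0.18],[0,0,0],255]
    - [[0.19,0,-0.18],[0,0,0],255]

```text
time: 2.02
eef_pos: [0.4814, 0.1679, 0.2728]
ee_rot: [[0.998, -0.015, 0.053], [-0.053, -0.015, 0.998], [-0.014, -1.0, -0.016]]
ft_force: [0.9, 0.4, -0.0]
finger_gap: -0.0001
```

Emit:
arm_command:
  steps:
    - [[0.17,0,-0.15],[0,0,0],255]
    - [[0.17,0,-0.15],[0,0,0],255]
    - [[0.17,0,-0.15],[0,0,0],255]
    - [[0.15,0,-0.13],[0,0,0],255]
    - [[0,0,0],[0,0,0],255]
    - [[0,0,0],[0,0,0],255]

```text
time: 2.52
eef_pos: [0.5829, 0.0617, 0.2683]
ee_rot: [[0.998, -0.02, 0.063], [-0.063, -0.017, 0.998], [-0.019, -1.0, -0.018]]
ft_force: [-0.2, -0.0, -0.2]
finger_gap: 0.0003
```

```bash
python3 - <<'E'
from h import *
p=camera_params('wrist');f=grab_frame('wrist'); cv2.imwrite('pics/w1.png',f[:,:,::-1])
print(p); o=status.get_obs(); print(o['eef_pos'],o['ee_rot'])
print(proj(p,[.575,.077,.222]),proj(p,[.607,-.037,.185]),proj(p,o['eef_pos']))
E
```

```text
{'fx': 379.4807563531403, 'fy': 379.4807563531403, 'cx': 327.8390450926739, 'cy': 238.0640686451711, 'T': array([[ 0.9978,  0.0555,  0.036 ,  0.5891],
       [-0.0635,  0.9561,  0.286 ,  0.1331],
       [-0.0185, -0.2877,  0.9575,  0.41  ],
       [ 0.    ,  0.    ,  0.    ,  1.    ]])}
[0.5828 0.0616 0.2681] [[ 0.9978 -0.0202  0.0627]
 [-0.0631 -0.0172  0.9979]
 [-0.0191 -0.9996 -0.0184]]
(np.float64(314.36818051001285), np.float64(238.73018539880985)) (np.float64(375.2092685297826), np.float64(377.69090346123164)) (np.float64(329.9918883961033), np.float64(305.61953001348945))
```

View pics/w1.png

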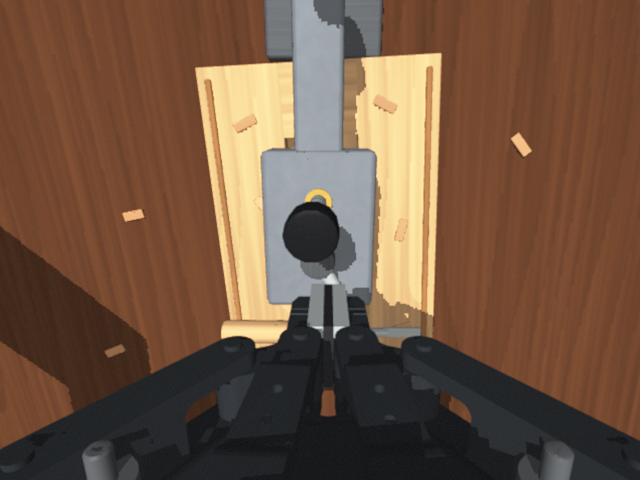

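The knob's top face is centred at about (311,231), within a few mm of the prediction (314,239). I'll aim for (0.574, 0.079), level the tool, and come down short of the knob.

Emit:
arm_command:
  steps:
    - [[-0.067,0,0.112],[0.022,0,-0.025],255]
    - [[0,0,0],[0,0,0],255]
    - [[0,0.1,0],[0,0,0],255]
    - [[0,0.1,0],[0,0,0],255]
    - [[0,0,0],[0,0,0],255]
    - [[0,0,0],[0,0,0],255]

```text
time: 3.07
eef_pos: [0.5691, 0.0847, 0.2379]
ee_rot: [[0.998, -0.0, 0.057], [-0.057, -0.0, 0.998], [-0.0, -1.0, -0.0]]
ft_force: [0.1, 0.5, 1.0]
finger_gap: 0.0001
```

Emit:
arm_command:
  steps:
    - [[0.033,0,-0.035],[0,0,0],255]
    - [[0,0.03,0],[0,0,0],255]
    - [[0,0.02,0],[0,0,0],255]
    - [[0,0.015,0],[0,0,0],255]
    - [[0,0.015,0],[0,0,0],255]
    - [[0,0,0],[0,0,0],255]

```text
time: 3.57
eef_pos: [0.5749, 0.0797, 0.228]
ee_rot: [[0.999, 0.004, 0.054], [-0.054, -0.001, 0.999], [0.004, -1.0, -0.0]]
ft_force: [0.6, -0.2, -0.1]
finger_gap: 0.0002
```

Emit:
arm_command:
  steps:
    - [[0,0.015,0],[0,0,0],255]
    - [[0,0.015,0],[0,0,0],255]
    - [[0,0.015,0],[0,0,0],255]
    - [[0,0.015,0],[0,0,0],255]
    - [[0,0.015,0],[0,0,0],255]
    - [[0,0.015,0],[0,0,0],255]
    - [[0,0.015,0],[0,0,0],255]
    - [[0,0.015,0],[0,0,0],255]
    - [[0,0.015,0],[0,0,0],255]
    - [[0,0.015,0],[0,0,0],255]
    - [[0,0.015,0],[0,0,0],255]
    - [[0,0.015,0],[0,0,0],255]

```text
time: 4.57
eef_pos: [0.5753, 0.0795, 0.201]
ee_rot: [[0.998, 0.006, 0.055], [-0.055, -0.001, 0.999], [0.006, -1.0, -0.001]]
ft_force: [-1.0, 0.0, 3.6]
finger_gap: -0.0004
```

Emit:
arm_command:
  steps:
    - [[0,0.006,0],[0,0,0],255]
    - [[0,0.006,0],[0,0,0],255]
    - [[0,0.006,0],[0,0,0],255]
    - [[0,0.005,0],[0,0,0],255]
    - [[0,0.005,0],[0,0,0],255]
    - [[0,0.005,0],[0,0,0],255]

```text
time: 5.07
eef_pos: [0.5753, 0.0795, 0.1949]
ee_rot: [[0.998, 0.006, 0.055], [-0.055, -0.001, 0.999], [0.006, -1.0, -0.001]]
ft_force: [-1.2, -0.4, 2.7]
finger_gap: -0.0002
```

Emit:
arm_command:
  steps:
    - [[0,0.0015,0],[0,0,0],255]
    - [[0,0.0015,0],[0,0,0],255]
    - [[0,0.0015,0],[0,0,0],255]
    - [[0,0.0015,0],[0,0,0],255]

```text
time: 5.4
eef_pos: [0.5753, 0.0795, 0.1938]
ee_rot: [[0.998, 0.006, 0.055], [-0.055, -0.001, 0.999], [0.006, -1.0, -0.001]]
ft_force: [-1.2, 0.9, 1.9]
finger_gap: 0.0002
```

Emit:
arm_command:
  steps:
    - [[0,0.0015,0],[0,0,0],255]
    - [[0,0.0015,0],[0,0,0],255]
    - [[0,0.0015,0],[0,0,0],255]
    - [[0,0.0015,0],[0,0,0],255]

```text
time: 5.73
eef_pos: [0.5753, 0.0795, 0.1929]
ee_rot: [[0.998, 0.006, 0.055], [-0.055, -0.001, 0.999], [0.006, -1.0, -0.0]]
ft_force: [-0.9, -0.5, 2.7]
finger_gap: -0.0001
```

Emit:
arm_command:
  steps:
    - [[0,0.0015,0],[0,0,0],255]

```text
time: 5.82
eef_pos: [0.5753, 0.0795, 0.1927]
ee_rot: [[0.998, 0.006, 0.055], [-0.055, -0.001, 0.999], [0.006, -1.0, -0.001]]
ft_force: [-1.6, -0.0, 3.2]
finger_gap: -0.0002
```

Emit:
arm_command:
  steps:
    - [[0,0.0015,0],[0,0,0],255]
    - [[0,0.0015,0],[0,0,0],255]
    - [[0,0.0015,0],[0,0,0],255]
    - [[0,0.0015,0],[0,0,0],255]

```text
time: 6.15
eef_pos: [0.5753, 0.0795, 0.1917]
ee_rot: [[0.998, 0.006, 0.055], [-0.055, -0.001, 0.999], [0.006, -1.0, -0.001]]
ft_force: [-1.1, -1.1, 3.4]
finger_gap: 0.0004
```

Emit:
arm_command:
  steps:
    - [[0,0.0015,0],[0,0,0],255]
    - [[0,0.0015,0],[0,0,0],255]
    - [[0,0.0015,0],[0,0,0],255]
    - [[0,0.0015,0],[0,0,0],255]

```text
time: 6.48
eef_pos: [0.5753, 0.0795, 0.1907]
ee_rot: [[0.998, 0.006, 0.055], [-0.055, -0.001, 0.999], [0.006, -1.0, -0.001]]
ft_force: [-1.6, 0.3, 3.0]
finger_gap: -0.0002
```

Emit:
arm_command:
  steps:
    - [[0,0.0015,0],[0,0,0],255]
    - [[0,0.0015,0],[0,0,0],255]
    - [[0,0.0015,0],[0,0,0],255]
    - [[0,0.0015,0],[0,0,0],255]

```text
time: 6.82
eef_pos: [0.5753, 0.0795, 0.1897]
ee_rot: [[0.998, 0.006, 0.055], [-0.055, -0.001, 0.999], [0.006, -1.0, -0.001]]
ft_force: [-0.7, -0.6, 3.5]
finger_gap: 0.0001
```

Emit:
arm_command:
  steps:
    - [[0,0.0015,0],[0,0,0],255]
    - [[0,0.0015,0],[0,0,0],255]
    - [[0,0.0015,0],[0,0,0],255]
    - [[0,0.0015,0],[0,0,0],255]

```text
time: 7.15
eef_pos: [0.5753, 0.0795, 0.1887]
ee_rot: [[0.998, 0.006, 0.055], [-0.055, -0.001, 0.999], [0.006, -1.0, -0.001]]
ft_force: [-1.6, 0.4, 3.4]
finger_gap: 0.0001
```

Emit:
arm_command:
  steps:
    - [[0,0.0015,0],[0,0,0],255]
    - [[0,0.0015,0],[0,0,0],255]
    - [[0,0.0015,0],[0,0,0],255]
    - [[0,0.0015,0],[0,0,0],255]

```text
time: 7.48
eef_pos: [0.5754, 0.0795, 0.1877]
ee_rot: [[0.998, 0.006, 0.055], [-0.055, -0.001, 0.999], [0.006, -1.0, -0.001]]
ft_force: [-0.3, 0.1, 2.9]
finger_gap: -0.0005
```

Emit:
arm_command:
  steps:
    - [[0,0.0015,0],[0,0,0],255]
    - [[0,0.0015,0],[0,0,0],255]
    - [[0,0.0015,0],[0,0,0],255]
    - [[0,0.0015,0],[0,0,0],255]

```text
time: 7.82
eef_pos: [0.5753, 0.0795, 0.1866]
ee_rot: [[0.998, 0.006, 0.055], [-0.055, -0.001, 0.999], [0.006, -1.0, -0.001]]
ft_force: [-2.2, 1.1, 3.7]
finger_gap: -0.0
```

Emit:
arm_command:
  steps:
    - [[0,0.0015,0],[0,0,0],255]
    - [[0,0.0015,0],[0,0,0],255]
    - [[0,0.0015,0],[0,0,0],255]
    - [[0,0.0015,0],[0,0,0],255]

```text
time: 8.15
eef_pos: [0.5753, 0.0795, 0.1856]
ee_rot: [[0.998, 0.006, 0.055], [-0.055, -0.001, 0.999], [0.006, -1.0, -0.001]]
ft_force: [-1.0, -0.7, 3.4]
finger_gap: 0.0002
```

Emit:
arm_command:
  steps:
    - [[0,0.0015,0],[0,0,0],255]
    - [[0,0.0015,0],[0,0,0],255]
    - [[0,0.0015,0],[0,0,0],255]
    - [[0,0.0015,0],[0,0,0],255]

```text
time: 8.48
eef_pos: [0.5753, 0.0795, 0.1847]
ee_rot: [[0.998, 0.006, 0.055], [-0.055, -0.001, 0.999], [0.006, -1.0, -0.0]]
ft_force: [-1.5, -0.2, 2.6]
finger_gap: -0.0002
```

Emit:
arm_command:
  steps:
    - [[0,0.0015,0],[0,0,0],255]
    - [[0,0.0015,0],[0,0,0],255]
    - [[0,0.0015,0],[0,0,0],255]
    - [[0,0.0015,0],[0,0,0],255]

```text
time: 8.82
eef_pos: [0.5753, 0.0795, 0.1836]
ee_rot: [[0.998, 0.006, 0.055], [-0.055, -0.001, 0.999], [0.006, -1.0, -0.001]]
ft_force: [-1.2, 0.0, 2.5]
finger_gap: 0.0003
```

Emit:
arm_command:
  steps:
    - [[0,0.0015,0],[0,0,0],255]
    - [[0,0.0015,0],[0,0,0],255]
    - [[0,0.0015,0],[0,0,0],255]
    - [[0,0.0015,0],[0,0,0],255]

```text
time: 9.15
eef_pos: [0.5753, 0.0795, 0.1835]
ee_rot: [[0.998, 0.006, 0.055], [-0.055, -0.001, 0.999], [0.006, -1.0, -0.001]]
ft_force: [-2.2, 0.3, 5.9]
finger_gap: 0.0001
```

The rod has stopped and the force has risen, so this is the floor. Next I'll preload it slightly and watch the force.

Emit:
arm_command:
  steps:
    - [[0,0.0025,0],[0,0,0],255]
    - [[0,0.0025,0],[0,0,0],255]

```text
time: 9.32
eef_pos: [0.5754, 0.0795, 0.1835]
ee_rot: [[0.998, 0.007, 0.054], [-0.054, -0.001, 0.999], [0.007, -1.0, -0.001]]
ft_force: [-1.9, 0.2, 6.0]
finger_gap: 0.0002
```

Emit:
arm_command:
  steps:
    - [[0,0.004,0],[0,0,0],255]
    - [[0,0.004,0],[0,0,0],255]

```text
time: 9.48
eef_pos: [0.5754, 0.0795, 0.1835]
ee_rot: [[0.998, 0.008, 0.054], [-0.054, -0.001, 0.999], [0.008, -1.0, -0.001]]
ft_force: [-3.1, 0.6, 7.3]
finger_gap: -0.0004
```

Emit:
arm_command:
  steps:
    - [[0,0.007,0],[0,0,0],255]
    - [[0,0.007,0],[0,0,0],255]

```text
time: 9.65
eef_pos: [0.5754, 0.0795, 0.1834]
ee_rot: [[0.998, 0.009, 0.054], [-0.054, -0.001, 0.999], [0.009, -1.0, -0.001]]
ft_force: [-3.9, 0.7, 10.5]
finger_gap: -0.0002
```

Emit:
arm_command:
  steps:
    - [[0,-0.01,0],[0,0,0],255]
    - [[0,-0.03,0],[0,0,0.005],255]
    - [[0,-0.08,0],[0,0,0.007],255]
    - [[0,-0.15,0],[0,0,0],255]
    - [[0,-0.15,0],[0,0,0],255]
    - [[0.051,0,-0.153],[0,0,0],105]
    - [[0.051,0,-0.153],[0,0,0],105]
    - [[0.051,0,-0.153],[0,0,0],105]
    - [[0.051,0,-0.153],[0,0,0],105]
    - [[0.051,0,-0.153],[0,0,0],105]
    - [[0,0,0],[0,0,0],105]
    - [[0,0,0],[0,0,0],105]

```text
time: 10.65
eef_pos: [0.6097, -0.0408, 0.2461]
ee_rot: [[0.999, -0.004, 0.051], [-0.051, 0.0, 0.999], [-0.004, -1.0, -0.0]]
ft_force: [-0.0, 0.0, 0.4]
finger_gap: 0.0501
```

```bash
python3 - <<'E'
from h import *
p=camera_params('wrist');f=grab_frame('wrist'); cv2.imwrite('pics/w2.png',f[:,:,::-1])
o=status.get_obs(); print(o['eef_pos'],o['ee_rot'],o['finger_gap'],o['ft_force'])
print(proj(p,[.574,.079,.183]),proj(p,[.607,-.037,.185]),proj(p,[.607,-.037,.135]),proj(p,o['eef_pos']))
E
```

```text
[ 0.6096 -0.0409  0.2459] [[ 0.9987 -0.0046  0.051 ]
 [-0.051  -0.0006  0.9987]
 [-0.0046 -1.     -0.0008]] 0.05039147246042306 [-0.0404 -0.7575 -0.3898]
(np.float64(244.81715432213014), np.float64(27.84475649230984)) (np.float64(324.9577608576588), np.float64(251.9507919403467)) (np.float64(325.76060043379016), np.float64(229.8090457082663)) (np.float64(330.15113973170617), np.float64(305.8379925914302))
```

View pics/w2.png

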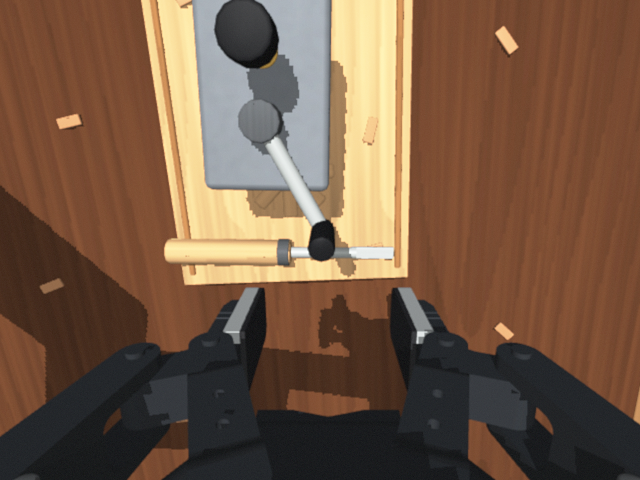

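The pin's top is at about (321,247), within 3 mm of the prediction, so it sits near (0.605, -0.0345). I'll lower the half-open fingers around it.

Emit:
arm_command:
  steps:
    - [[-0.02,0,0.031],[0,0,0.005],105]
    - [[0,0,0],[0,0,0],105]
    - [[0,0.1,0],[0,0,0],105]
    - [[0,0.1,0],[0,0,0],105]
    - [[0,0.1,0],[0,0,0],105]
    - [[0,0.1,0],[0,0,0],105]
    - [[0,0.1,0],[0,0,0],105]
    - [[0,0.1,0],[0,0,0],105]
    - [[0,0,0],[0,0,0],105]

```text
time: 11.45
eef_pos: [0.6045, -0.0246, 0.1546]
ee_rot: [[0.999, -0.006, 0.039], [-0.039, 0.001, 0.999], [-0.006, -1.0, 0.001]]
ft_force: [-0.6, 0.3, -1.4]
finger_gap: 0.0501
```

Emit:
arm_command:
  steps:
    - [[0,0,-0.06],[0,0,0.006],105]
    - [[0,0,0],[0,0,0],105]
    - [[-0.03,0,-0.008],[0,0,0],105]
    - [[-0.03,0,-0.008],[0,0,0],105]
    - [[-0.03,0,0],[0,0,0],105]
    - [[-0.03,0,0],[0,0,0],105]

```text
time: 11.95
eef_pos: [0.587, -0.0346, 0.1588]
ee_rot: [[0.999, -0.005, 0.036], [-0.036, 0.0, 0.999], [-0.005, -1.0, -0.0]]
ft_force: [5.9, -2.9, -4.1]
finger_gap: 0.0498
```

Emit:
arm_command:
  steps:
    - [[-0.03,0.005,-0.01],[0,0,0],105]
    - [[-0.03,0.005,-0.01],[0,0,0],105]
    - [[-0.03,0.005,-0.01],[0,0,0],105]
    - [[-0.03,0.005,-0.008],[0,0,0],105]
    - [[-0.03,0.003,-0.008],[0,0,0],105]
    - [[-0.03,0.003,-0.006],[0,0,0],105]

```text
time: 12.45
eef_pos: [0.5634, -0.0437, 0.1585]
ee_rot: [[0.999, 0.013, 0.037], [-0.037, -0.003, 0.999], [0.013, -1.0, -0.003]]
ft_force: [6.8, -0.1, -2.8]
finger_gap: 0.0502
```

Emit:
arm_command:
  steps:
    - [[-0.035,0.002,-0.003],[0,0,0.003],105]
    - [[-0.035,0.002,-0.003],[0,0,0.003],105]
    - [[-0.035,0.002,0],[0,0,0.003],105]
    - [[-0.035,0.002,0.005],[0,0,0.003],105]
    - [[-0.035,0.002,0.008],[0,0,0.003],105]
    - [[-0.035,0.002,0.008],[0,0,0.003],105]

```text
time: 12.95
eef_pos: [0.5422, -0.0455, 0.1585]
ee_rot: [[0.999, 0.027, 0.041], [-0.04, -0.01, 0.999], [0.028, -1.0, -0.009]]
ft_force: [13.4, -4.7, -7.6]
finger_gap: 0.0503
```

Emit:
arm_command:
  steps:
    - [[-0.04,0.002,0.006],[0,0,0.012],105]
    - [[-0.04,0.002,0.008],[0,0,0.012],105]
    - [[-0.04,0.002,0.01],[0,0,0.012],105]
    - [[-0.04,0.002,0.012],[0,0,0.012],105]
    - [[-0.04,0.002,0.012],[0,0,0.012],105]
    - [[-0.04,0.002,0.012],[0,0,0.012],105]

```text
time: 13.45
eef_pos: [0.5245, -0.0427, 0.1589]
ee_rot: [[0.999, 0.014, 0.046], [-0.046, -0.02, 0.999], [0.015, -1.0, -0.02]]
ft_force: [15.2, -3.9, -9.3]
finger_gap: 0.0504
```

Emit:
arm_command:
  steps:
    - [[-0.04,0.002,0.014],[0.006,0,0.01],105]
    - [[-0.04,0.002,0.014],[0.006,0,0.01],105]
    - [[-0.04,0.002,0.014],[0.006,0,0.01],105]
    - [[-0.035,0.002,0.014],[0.006,0,0.01],105]
    - [[-0.03,0.002,0.01],[0.006,0,0.01],105]

```text
time: 13.87
eef_pos: [0.5146, -0.0389, 0.1589]
ee_rot: [[0.999, 0.016, 0.051], [-0.051, -0.007, 0.999], [0.016, -1.0, -0.006]]
ft_force: [17.2, -3.3, -10.2]
finger_gap: 0.0503
```

Emit:
arm_command:
  steps:
    - [[-0.04,0.002,0.012],[0.002,0,0.008],105]
    - [[-0.04,0.002,0.012],[0,0,0.008],105]
    - [[-0.04,0.002,0.012],[0,0,0.008],105]

```text
time: 14.12
eef_pos: [0.5084, -0.0357, 0.1588]
ee_rot: [[0.998, 0.023, 0.055], [-0.055, -0.008, 0.998], [0.023, -1.0, -0.007]]
ft_force: [23.5, -5.2, -13.4]
finger_gap: 0.0507
```

Emit:
arm_command:
  steps:
    - [[-0.035,0.002,0.004],[0,0,0.005],105]
    - [[-0.035,0.002,0.004],[0,0,0.005],105]

```text
time: 14.28
eef_pos: [0.5087, -0.0358, 0.1585]
ee_rot: [[0.998, 0.039, 0.058], [-0.057, -0.01, 0.998], [0.039, -0.999, -0.008]]
ft_force: [25.0, -1.5, -18.4]
finger_gap: 0.0503
```

It's at the end stop: the tool has stopped advancing and the force is up to 25 N. Now I'll centre the fingers off the pin, lift and look.

Emit:
arm_command:
  steps:
    - [[0.03,0,0],[0,0,0],105]
    - [[0.04,0,0],[0,0,0],105]
    - [[0.02,0,0],[0,0,0.02],105]
    - [[0,0,0],[0,0,0],105]

```text
time: 14.62
eef_pos: [0.5203, -0.0361, 0.1583]
ee_rot: [[0.998, 0.018, 0.058], [-0.058, -0.008, 0.998], [0.018, -1.0, -0.007]]
ft_force: [0.6, -0.7, 0.2]
finger_gap: 0.0501
```

Emit:
arm_command:
  steps:
    - [[0.01,-0.06,0],[0,0,0],105]
    - [[0,-0.1,0],[0,0,0],105]
    - [[0,-0.15,0],[0,0,0],105]
    - [[0,-0.15,0],[0,0,0],105]
    - [[0,-0.15,0],[0,0,0],105]
    - [[0,-0.05,0],[0,0,0],105]
    - [[0,0,0],[0,0,0],105]

```text
time: 15.2
eef_pos: [0.5151, -0.0339, 0.2621]
ee_rot: [[0.998, 0.005, 0.057], [-0.057, -0.005, 0.998], [0.005, -1.0, -0.005]]
ft_force: [-0.6, 0.6, -0.7]
finger_gap: 0.0501
```

```bash
python3 - <<'E'
from h import *
p=camera_params('wrist');f=grab_frame('wrist'); cv2.imwrite('pics/w3.png',f[:,:,::-1])
s=grab_frame('scene'); t=grab_frame('top'); cv2.imwrite('pics/s3.png',s[:,:,::-1]); cv2.imwrite('pics/t3.png',t[:,:,::-1])
o=status.get_obs(); print(o['time'],o['eef_pos'],o['ft_force'])
d=np.array([np.cos(a) for a in [0]])
y=np.array([.061,.998]);x=np.array([.998,-.061]);pv=np.array([.5725,.036])
for q in [.85,.9,1.0,1.05]:
    a=np.radians(30)-q; P=pv+.08*(-y*np.cos(a)+x*np.sin(a)); print(q,P,proj(p,[*P,.185]))
print(proj(p,[*pv,.15]),proj(p,[.574,.079,.1835]))
a=cv2.resize(s[210:350,250:390,::-1],None,fx=4,fy=4,interpolation=cv2.INTER_CUBIC)
cv2.imwrite('pics/s3z.png',a)
E
```

```text
15.35 [ 0.5141 -0.0337  0.2591] [-0.4554  0.5235 -0.1356]
0.85 [ 0.5423 -0.0381] (np.float64(373.69316307595636), np.float64(253.08906752517686))
0.9 [ 0.5386 -0.0365] (np.float64(367.6112479775081), np.float64(250.92456379655982))
1.0 [ 0.5316 -0.0327] (np.float64(355.78449574158657), np.float64(245.7003890525917))
1.05 [ 0.5282 -0.0306] (np.float64(350.06310107108163), np.float64(242.6467262697596))
(np.float64(411.2931555258607), np.float64(124.263921304802)) (np.float64(428.2051721936111), np.float64(38.30694144702741))
```

View pics/w3.png

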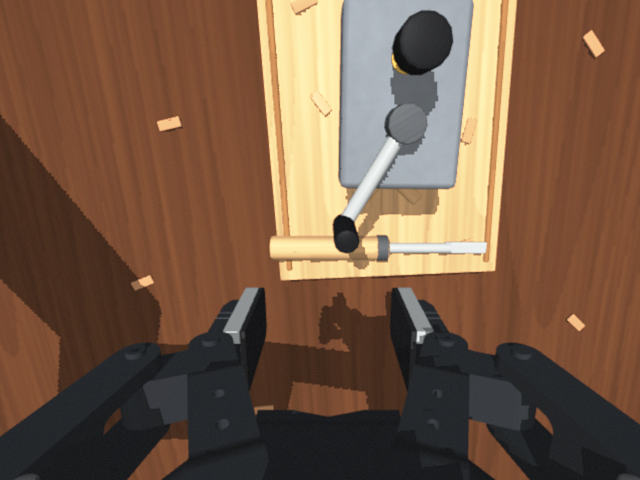

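View pics/s3.png

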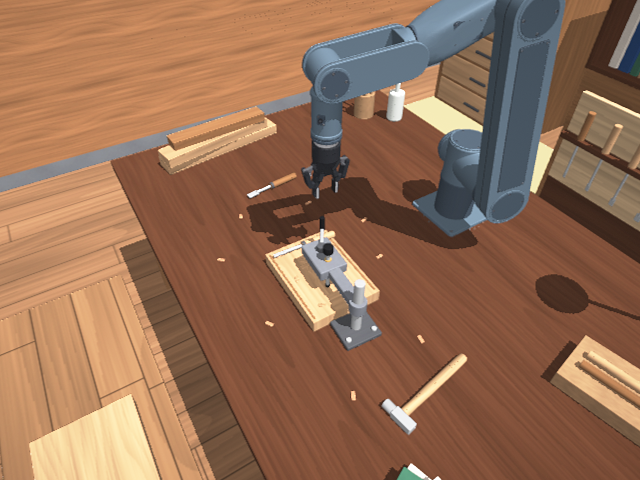

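The pin's top is at (346,240), which matches 1.05 rad (350,243). The gouges and hammer look unmoved. I have plenty of time, so I'll go back over the knob and touch it lightly, to check that the rod hasn't risen from the contact height (0.1835).

Emit:
arm_command:
  steps:
    - [[0.09,0,0.18],[0,0,0],255]
    - [[0.09,0,0.18],[0,0,0],255]
    - [[0.09,0,0.18],[0,0,0],255]
    - [[0.08,0,0.17],[0,0,0],255]
    - [[0,0,0],[0,0,0],255]
    - [[0,0,0],[0,0,0],255]
    - [[0,0,0],[0,0,0],255]

```text
time: 15.93
eef_pos: [0.569, 0.0729, 0.2459]
ee_rot: [[0.998, -0.021, 0.06], [-0.06, -0.003, 0.998], [-0.021, -1.0, -0.004]]
ft_force: [0.3, 0.0, 0.0]
finger_gap: 0.0001
```

Emit:
arm_command:
  steps:
    - [[0.035,0,0.04],[0,0,-0.034],255]
    - [[0,0,0],[0,0,0],255]
    - [[0,0.09,0],[0,0,0],255]
    - [[0,0.09,0],[0,0,0],255]
    - [[0,0.08,0],[0,0,0],255]
    - [[0,0,0],[0,0,0],255]
    - [[0,0,0],[0,0,0],255]

```text
time: 16.52
eef_pos: [0.57, 0.0717, 0.2027]
ee_rot: [[0.998, -0.003, 0.066], [-0.066, -0.006, 0.998], [-0.003, -1.0, -0.007]]
ft_force: [-0.2, 0.2, 0.4]
finger_gap: -0.0
```

Emit:
arm_command:
  steps:
    - [[0.035,0,0.05],[0.007,0,-0.01],255]
    - [[0,0.04,0],[0,0,0],255]
    - [[0,0.04,0],[0,0,0],255]
    - [[0,0.01,0],[0,0,0],255]
    - [[0,0,0],[0,0,0],255]

```text
time: 16.93
eef_pos: [0.5772, 0.0779, 0.1903]
ee_rot: [[0.998, 0.008, 0.068], [-0.068, -0.001, 0.998], [0.008, -1.0, -0.001]]
ft_force: [0.1, 0.4, 0.6]
finger_gap: 0.0002
```

Emit:
arm_command:
  steps:
    - [[-0.01,0.01,0.005],[0,0,0],255]
    - [[0,0.01,0],[0,0,0],255]
    - [[0,0.006,0],[0,0,0],255]
    - [[0,0.004,0],[0,0,0],255]
    - [[0,0.003,0],[0,0,0],255]
    - [[0,0.003,0],[0,0,0],255]

```text
time: 17.43
eef_pos: [0.5757, 0.0791, 0.1849]
ee_rot: [[0.998, 0.009, 0.067], [-0.067, -0.001, 0.998], [0.009, -1.0, -0.001]]
ft_force: [-0.1, 0.3, -0.5]
finger_gap: -0.0
```

Emit:
arm_command:
  steps:
    - [[0,0.0015,0],[0,0,0],255]
    - [[0,0.0015,0],[0,0,0],255]
    - [[0,0.0015,0],[0,0,0],255]
    - [[0,0.0015,0],[0,0,0],255]
    - [[0,0.0015,0],[0,0,0],255]

```text
time: 17.85
eef_pos: [0.5759, 0.0791, 0.1839]
ee_rot: [[0.998, 0.01, 0.067], [-0.067, -0.002, 0.998], [0.01, -1.0, -0.001]]
ft_force: [0.4, -0.4, -0.1]
finger_gap: 0.0005
```

Emit:
arm_command:
  steps:
    - [[0,0.0015,0],[0,0,0],255]
    - [[0,0.0015,0],[0,0,0],255]
    - [[0,0.0015,0],[0,0,0],255]
    - [[0,0.0015,0],[0,0,0],255]

```text
time: 18.18
eef_pos: [0.576, 0.079, 0.1835]
ee_rot: [[0.998, 0.01, 0.067], [-0.067, -0.002, 0.998], [0.01, -1.0, -0.001]]
ft_force: [-1.1, -0.5, 2.4]
finger_gap: 0.0001
```

The knob's top meets the finger at 0.1835, the same height as at floor contact, so the rod hasn't moved. I'll lift clear and hand in.

Emit:
arm_command:
  steps:
    - [[0,-0.02,0],[0,0,0],255]
    - [[0,-0.08,0],[0,0,0],255]
    - [[0,-0.15,0],[0,0,0],255]
    - [[0,-0.15,0],[0,0,0],255]
    - [[0,-0.1,0],[0,0,0],255]
    - [[0,0,0],[0,0,0],255]
    - [[0,0,0],[0,0,0],255]
    - [[0,0,0],[0,0,0],255]

```text
time: 18.85
eef_pos: [0.5744, 0.0792, 0.2599]
ee_rot: [[0.998, 0.007, 0.067], [-0.067, -0.001, 0.998], [0.007, -1.0, -0.001]]
ft_force: [0.5, 0.4, 0.0]
finger_gap: 0.0
```

```bash
python3 -c "
from h import *
o=status.get_obs(); print(o['time'],o['eef_pos'],o['ft_force'])
print(r.sign_off())"
```

```text
18.85 [0.5744 0.0792 0.2599] [0.4642 0.3631 0.0193]
the job is handed in; nothing more can be done
None
```

The depth gauge is set to the pocket floor and locked, and I handed the job in at 18.9 s of the 54 s allowed. The sign-off gave no verdict.

- **Setting the rod:** I pressed the knob down with shut fingers until the rod stopped on the floor, with the knob's top at z ≈ 0.1835 m. The push peaked at about 10.5 N, which leaves roughly 7 N on the floor, well under the 20 N limit.
- **Locking the clamp:** I swung the lever by its pin until it hit its end stop, at about 25 N sideways.
- **Last checks:**
  - **Lever:** the wrist picture put the pin within about 5 pixels of where it should be at 1.05 rad.
  - **Rod:** a light touch met the knob at the same 0.1835 m, so the rod had not visibly risen. Height reads to about 0.1 mm, and I could not measure the remaining contact force on the floor directly.
  - **Gouges and hammer:** they looked unmoved in the camera pictures after the lever was home; I judged this by eye and did not measure it.
  - **Arm:** it ended clear of everything, with about zero force at the wrist.

No check failed or disagreed with another.

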